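# Ease the shoe-stretching jack by one notch

### The arm

A 7-joint arm with a two-finger parallel gripper is mounted at the origin on the work surface. World frame = base frame: x ahead of the robot, y to its left, z up, the work surface at z = 0. Lengths are in m, angles in rad, forces in N, time in s.
With the tool pointing down it reaches from about 0.4 to 0.85 m from the base axis. Payload 10.4 kg.
Tool frame: the origin (TCP) lies midway between the tips of the shut fingers; the grasp point (between the pads) lies 19 mm behind it; z points along the fingers, y is the line along which they close (so a half turn about z gives the same grasp; the last joint's range is limited). The gripper opens to 87 mm and grips with 3 to 60 N. Pads are 19 mm wide; open, the fingers measure 117 mm over their backs; the gripper's body (75 mm by 190 mm) begins 51 mm behind the grasp point.
Start: joints at [1.219, 0.332, -0.065, 1.46, 0.022, 1.35, -0.088], TCP at [0.202, -0.592, 0.193] pointing down, gripper open.
Joint ranges: [-2.6, 2.6], [-0.5, 2.12], [-1.47, 1.34], [0.16, 2.42], [-1.27, 4.41], [0.06, 2.06], [-2.6, 2.6]. Speed limits (rad/s): [2.22, 2.22, 2.79, 2.79, 3.14, 3.14, 3.14].

### API

Orientations are given as a rotation vector (axis times angle).
In Python, from plant import env, read_camera, order gives the robot as it stands.
- The arm moves only by the tool move_arm, never from a script. Its argument "series" is a list of rows, each an object of numbers: "gripper": the closure in counts, from 0 (fully open) to 255 (shut); "x", "y", "z": the shift along the tool's x, y, z in cm; "wx", "wy", "wz": the turn, a rotation vector about the tool's x, y, z in rad. A call has 1 to 12 rows; each row shifts and turns the commanded pose from where the row before left it, along the tool's axes as they then stand; what a row does not reach is not made up. A row lasts 1/8 s, in which the tool goes at most 62.5 mm and 10.7 degrees, less where a joint would pass 70% of its speed; a pose out of reach is approached as far as the arm can. A call is refused whole if a number of a shift passes 6.25 or a number of a turn 0.188, either way. A call with a gripper value outside its range is refused whole. The fingers move at their own pace and stop on an object; "force" is the grip in N (left out, the last holds). Time passes only in rows, so rows that do not move let the fingers close. It gives the time, the measured TCP pose, the force, the opening and the grip force at its end, in the units of the state.
- env.sense(): the state, without advancing time (a new reading comes with each control period).
- read_camera(name): name is "side" or "top" or "wrist"; returns a dict with "img" (420x560x3 uint8, blue, green, red), "fovy" (degrees; the focal length in pixels is half the picture's height over the tangent of half this angle, whatever the lens; pixels are square), "cx", "cy" (the principal point, pixels), "origin" and "rotation" of the camera in the world. Camera axes: x right, y up, looking along -z (the intrinsics and any distortion apply to the point x, -y, -z); pixel columns grow to the right and rows downward; lengths in m; the calibration is good to about 2 mm. A picture is of the moment at which its call begins. There is no depth.
- order.hand_in(): hands the job in; it is judged then, once.
The state is a dict: "time_s": time; "joints": joint angles; "joint_velocities": joint speeds; "tau": joint torques, N m; "eef_pos": TCP position; "eef_rot": TCP orientation; "contact_force": force on the tool from outside, world axes, zero at the start; "torque": the same for the moment, N m; "opening": finger opening in m; "finger_force": force on a finger pad.
Only numpy, scipy, OpenCV 4.12 (cv2) and the standard library are available. Lean on these libraries where they do the work, as an engineer would, in place of code of your own. Each camera call takes 0.05 s, during which the arm holds its last target. There are 200 camera calls.

### The job

The shoe-stretching jack on the bench is one notch too tight: lift its ratchet pawl off the toothed wheel by pushing the thumb lever over with a fingertip, then push a spoke of the wheel so that it turns backward (the way the pawl was blocking) by one notch, and push the lever back so that the pawl drops fully into the next gap and locks the wheel again. Leave the spools, tin, funnel and glue bottle standing where they are.

Things in the scene. Friction and masses are not known exactly. Their poses are not given: they have to be found in the camera images.
- jack: Shoe-stretching jack, fixed: plywood board 340 x 300 x 15 mm with a spoked steel ratchet wheel, its pawl and, at its +y side, a grey gear box (130 high) between pale wooden blocks. Origin on the table; mm in this frame: board x -150..190, y -130..170; spokes at y -45, teeth and pawl nose at y 0, posts y 9..22 (120 high), thumb lever y 22..50, gear box and blocks y 69..139. z up, both axes level along y.
- wheel_axis (a point): Fixed point on the wheel's axis, in the middle of the spoke plane: (0, -45, 100) mm in the jack's frame. The axis runs along the jack's y. The ratchet teeth reach 51 mm from the axis.
- spoke_end (a point): Outer end of one spoke; turns with the wheel. Six round spokes, 12 mm thick, 60 degrees apart, ends 81 mm from the axis. At wheel value q this one leans (0.30 - q) rad from upright towards the jack's -x: at the start it is the one nearest upright, on the -x side. Its top is pushed to +x, over the top towards the pawl, to turn the wheel backward.
- wheel (a joint): Wheel angle, rad, growing as it turns backward (its top going to the jack's +x). 12 teeth: a notch is 0.524. It has play: it starts at -0.16 to -0.05 and, pawl down, is blocked at about 0. With the pawl seated in the next gap it stands between about 0.35 and 0.52, best 0.43. Stiff (0.25 N m, some 5 N at 50 mm); stays where it is left. Also moves the wooden heel block, 9 mm a notch.
- pawl_axis (a point): Fixed point on the pawl's pivot line, in the middle of the thumb lever's width: (84, 36, 96) mm in the jack's frame. The pivot runs along the jack's y.
- thumb_end (a point): Middle of the upper end of the pawl's thumb lever, a flat steel paddle 28 mm wide (along y), 6 thick, its end 80 mm from the pivot; free to touch above 110 mm height. Moves with the pawl: at pawl value p it leans (0.26 - p) rad from upright towards the jack's -x (the wheel). Push it to +x to lift the pawl, to -x to put it down.
- pawl (a joint): Pawl angle, rad: 0 fully down between the teeth (a stop), growing as it is lifted, 1.1 the upper stop. Above about 0.3 its nose is clear of the teeth. Stiff pivot (0.09 N m, under 2 N at the lever): it stays where it is left and does not fall by itself.
- spool_a: Bystander: wooden thread spool on the jack's board, 38 mm dia, 52 high; origin under its centre. Leave alone.
- tin: Bystander: flat round tin on the jack's board, 60 mm dia, 32 high; origin under its centre. Leave alone.
- spool_b: Bystander: thread spool on the bench, 38 mm dia, 52 high. Leave alone.
- funnel: Bystander: plastic funnel standing mouth down, 84 mm dia, 125 high. Leave alone.
- glue: Bystander: glue bottle standing on the jack's board, 54 mm dia, 140 high. Leave alone.

How it is judged:
By the outcome, as a careful person would: the job done as asked, in the order asked, and still so for the second after the job is handed in, with the robot touching nothing.
It also fails if it takes over 58 s, if anything falls off the work surface, if the arm or the gripper's body presses on something with over 40 N, if the wrist force passes 120 N, or if a joint passes its speed limit or range.

## Working session

There is one attempt and no reset: what is moved stays moved. The work goes in short steps, Python scripts to look and compute and a tool call to move; the robot and the scene stay as the last step left them, time stands still between calls to the robot, and variables do not carry over. Pictures are saved under pics/ and viewed, at most 10 in all, crops included, and the job is handed in when it is done.

Besides the shell and the picture viewer there is one more tool, called after "Emit:" in YAML: its name, and indented under it one key for each argument. move_arm: Moves the arm, as the interface text tells. Its arguments: {"type":"object","properties":{"series":{"type":"array","items":{"type":"object","properties":{"gripper":{"type":"number"},"x":{"type":"number"},"y":{"type":"number"},"z":{"type":"number"},"wx":{"type":"number"},"wy":{"type":"number"},"wz":{"type":"number"}}}},"force":{"type":"number"}},"required":["series"]}

```bash
mkdir -p pics; python3 - <<'E'
from plant import env, read_camera, order
import cv2,pickle
for n in("side","top"):
    c=read_camera(n); cv2.imwrite(f"pics/{n}0.png",c["img"]); pickle.dump(c,open(f"{n}0.pkl","wb"))
    print(n,{k:v for k,v in c.items() if k!="img"})
s=env.sense();print(s)
E
```

```text
side {'fovy': 45.040578371692924, 'cx': 283.1831361321821, 'cy': 208.33648373714564, 'origin': array([0.25024617, 0.75593262, 1.08177196]), 'rotation': array([ 0.18681465, -0.97688181, -2.61724553])}
top {'fovy': 52.96744913994408, 'cx': 286.8830550894319, 'cy': 213.47244896808883, 'origin': array([0.42326554, 0.01935715, 1.21231916]), 'rotation': array([ 0.0700022 , -0.11701458, -1.57197409])}
{'time_s': 0.1, 'joints': array([ 1.21940556,  0.33281825, -0.06470855,  1.46083644,  0.02162408,
        1.34990488, -0.08851384]), 'joint_velocities': array([ 0.0001921 , -0.0020745 , -0.00051236, -0.00213896,  0.00014142,
        0.00088678,  0.00055657]), 'tau': array([ 8.08223867e-04, -6.24541140e+01,  2.43334437e-02, -3.90720713e+01,
       -6.15210878e-02,  3.64662276e-02,  4.19805622e-05]), 'eef_pos': array([ 0.20168198, -0.59116708,  0.19243755]), 'eef_rot': array([-3.09800957e+00, -5.13965843e-01,  4.45724520e-04]), 'contact_force': array([1.16804656, 0.33724341, 0.0895618 ]), 'torque': array([ 0.00428937, -0.01718367,  0.01079946]), 'finger_force': 0.0, 'opening': 0.08692414619483224}
```

View pics/side0.png

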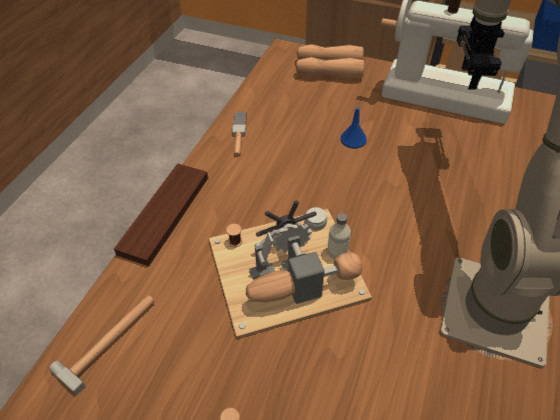

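View pics/top0.png

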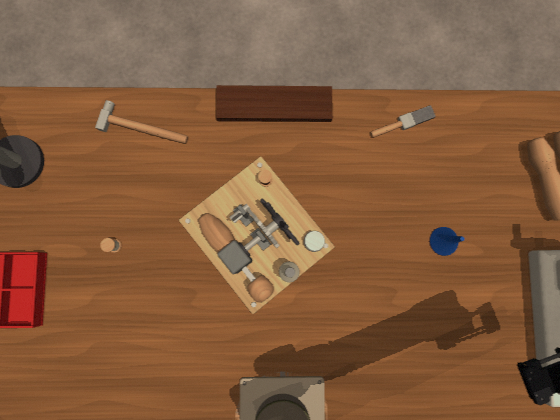

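```bash
cat > h.py <<'E'
import numpy as np,cv2,pickle
from scipy.spatial.transform import Rotation as R
from scipy.optimize import least_squares
def proj(c,P):
    P=np.atleast_2d(P); q=(P-c["origin"])@R.from_rotvec(c["rotation"]).as_matrix()
    f=210/np.tan(np.radians(c["fovy"]/2))
    return np.c_[c["cx"]+f*q[:,0]/-q[:,2], c["cy"]-f*q[:,1]/-q[:,2]]
def j2w(p,J):
    J=np.atleast_2d(J)/1000.; x,y,a=p
    return np.c_[x+np.cos(a)*J[:,0]-np.sin(a)*J[:,1], y+np.sin(a)*J[:,0]+np.cos(a)*J[:,1], J[:,2]]
C=np.array([[190,-130,15],[-150,-130,15],[-150,170,15],[190,170,15]])
def spoke(q,r=81):
    a=.3-q; return [-r*np.sin(a),-45,100+r*np.cos(a)]
def thumb(p,r=80):
    a=.26-p; return [84-r*np.sin(a),36,96+r*np.cos(a)]
E
python3 - <<'E'
from h import *
t=pickle.load(open("top0.pkl","rb"));s=pickle.load(open("side0.pkl","rb"))
uv={"t":np.array([[261,157.5],[333.5,246],[253,313],[180,220]]),"s":np.array([[210.5,242],[330,212],[368,292],[240,327]])}
f=lambda p:np.r_[(proj(t,j2w(p,C))-uv["t"]).ravel(),(proj(s,j2w(p,C))-uv["s"]).ravel()]
r=least_squares(f,[.45,.1,.9]);print(r.x,r.fun.round(1))
np.save("p.npy",r.x)
K=np.vstack([C,[0,-45,100],spoke(-.1),thumb(0),[84,36,96]])
print(j2w(r.x,K).round(3))
for n,c,(x0,y0,w,h) in(("t",t,(170,150,170,170)),("s",s,(200,195,180,140))):
    k=4.4 if n=="s" else 3.5
    im=cv2.resize(c["img"][y0:y0+h,x0:x0+w],None,fx=k,fy=k,interpolation=cv2.INTER_CUBIC)
    for u in proj(c,j2w(r.x,K)): cv2.drawMarker(im,tuple(int(v) for v in (u-[x0,y0]+.5)*k),(0,0,255),0,10,1)
    cv2.imwrite(f"pics/{n}1.png",im[:600,:800])
E
```

```text
[0.50681829 0.03710651 0.67617338] [ 1.  -2.1  3.2  0.6  1.   1.7 -0.8 -0.1 -1.6 -5.8 -1.8 -5.4  4.8  3.2
 -3.3  7.7]
[[ 0.736  0.055  0.015]
 [ 0.471 -0.158  0.015]
 [ 0.283  0.076  0.015]
 [ 0.549  0.289  0.015]
 [ 0.535  0.002  0.1  ]
 [ 0.51  -0.018  0.175]
 [ 0.534  0.105  0.173]
 [ 0.55   0.118  0.096]]
```

View pics/t1.png

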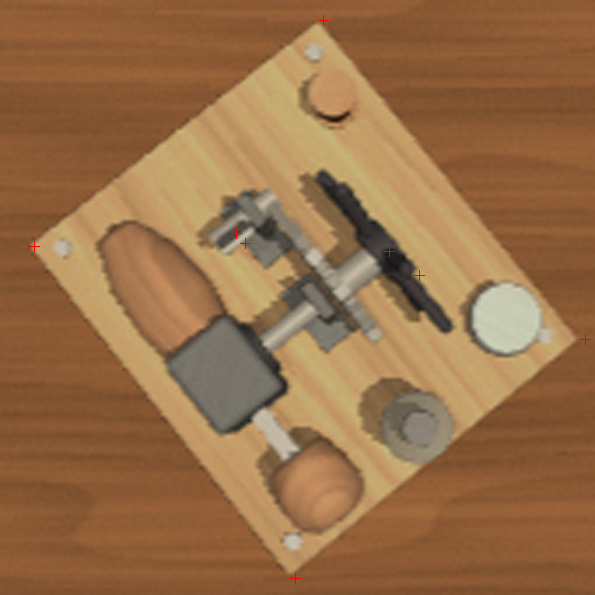

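View pics/s1.png

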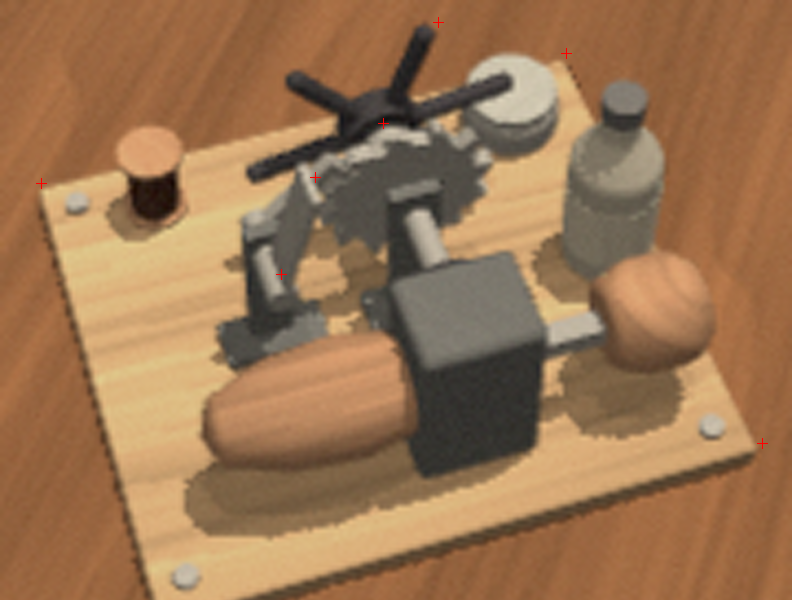

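```bash
python3 - <<'E'
from h import *
t=pickle.load(open("top0.pkl","rb"));s=pickle.load(open("side0.pkl","rb"))
# corners, then axis hub / spoke points left for check
uv={"t":np.array([[260.4,156.4],[334.4,246.9],[252.9,313.2],[180.1,220.1]]),"s":np.array([[208.8,237.7],[327.9,208.1],[371.5,297.2],[234.5,332.7]])}
f=lambda p:np.r_[(proj(t,j2w(p,C))-uv["t"]).ravel(),(proj(s,j2w(p,C))-uv["s"]).ravel()]
ft=lambda p:f(p)[:8]
fs=lambda p:f(p)[8:]
for g in(f,ft,fs):
    r=least_squares(g,[.45,.1,.7]);print(r.x,r.fun.round(1))
r=least_squares(f,[.45,.1,.7])
np.save("p.npy",r.x)
K=np.vstack([[0,-45,100],spoke(-.1),thumb(0),[84,36,96]])
print(j2w(r.x,K).round(3))
print(((proj(s,j2w(r.x,K))-[199.5,194.5])*4.4).round(),((proj(t,j2w(r.x,K))-[169.5,149.5])*3.5).round())
E
```

```text
[0.50765983 0.03986706 0.66850962] [ 1.2 -1.3  1.2 -0.  -0.5  1.1 -1.7 -1.2 -0.4 -1.3  0.2 -0.6  0.3 -0.7
  0.7  2.5]
[0.50699587 0.03998183 0.67547837] [ 0.6 -1.   1.3 -0.3  0.   1.5 -1.9 -0.3]
[0.50814095 0.03966575 0.66208908] [-0.3 -1.8  0.5 -0.5 -0.1 -0.3 -0.   2. ]
[[ 0.536  0.005  0.1  ]
 [ 0.511 -0.015  0.175]
 [ 0.535  0.107  0.173]
 [ 0.551  0.12   0.096]]
[[381. 126.]
 [436.  26.]
 [311. 181.]
 [278. 278.]] [[386. 251.]
 [415. 275.]
 [242. 242.]
 [234. 231.]]
```

The top view shows the board's corners at (260,156), (334,247), (253,313) and (180,220). In the side view they are at (209,238), (328,208), (371,297) and (235,333). The wheel hub and spoke end fall within about 3 mm of the prediction. The jack is at (0.508, 0.040) with yaw 0.669. I'll start with the approach: fingers shut, tool x along jack x, tool y along jack -y.

Emit:
move_arm:
  series:
    - {"z": -3.5, "wz": -0.17, "gripper": 255}
    - {"z": -3.5, "wz": -0.17, "gripper": 255}
    - {"x": 4.5, "y": -2.3}
    - {"x": 4.5, "y": -2.3}
    - {"x": 4.5, "y": -2.3}
    - {"x": 4.5, "y": -2.3}
    - {"x": 4.5, "y": -2.3}
    - {"x": 4.5, "y": -2.3}
    - {"x": 4.5, "y": -2.3}
    - {"x": 4.5, "y": -2.3}
    - {"x": 4.5, "y": -2.3}
    - {"x": 4.5, "y": -2.3}

```text
invalid input
```

Emit:
move_arm:
  series:
    - {"x": 4.5, "y": -2.3}
    - {"x": 4.5, "y": -2.3}
    - {"x": 4.5, "y": -2.3}
    - {"x": 4.5, "y": -2.3}
    - {}
    - {}

```text
invalid input
```

```bash
cat >> h.py <<'E'
def st(s):
    p=np.load("p.npy"); m=R.from_rotvec([0,0,p[2]])
    d=m.inv().apply(s["eef_pos"]-[p[0],p[1],0])*1000
    print("t",round(s["time_s"],2),"jackTCP mm",d.round(1),"toolinjack rv",(R.from_rotvec([0,0,-p[2]])*R.from_rotvec(s["eef_rot"])).as_rotvec().round(3),"F jack",m.inv().apply(s["contact_force"]).round(1),"open",round(s["opening"],4))
def look(names,tag,box=None,k=1):
    from plant import read_camera
    for n in names:
        c=read_camera(n);pickle.dump(c,open(f"{n}_{tag}.pkl","wb"));im=c["img"]
        if box: im=cv2.resize(im[box[1]:box[3],box[0]:box[2]],None,fx=k,fy=k,interpolation=cv2.INTER_CUBIC)
        cv2.imwrite(f"pics/{n}_{tag}.png",im)
E
python3 -c "
from h import *;from plant import env;st(env.sense())"
```

```text
t 0.1 jackTCP mm [-631.2 -305.6  192.4] toolinjack rv [-3.095  0.531 -0.   ] F jack [ 1.1 -0.5  0.1] open 0.0869
```

Emit:
move_arm:
  series:
    - {"x": 0, "y": 0, "z": -3.5, "wx": 0, "wy": 0, "wz": -0.17, "gripper": 255}
    - {"x": 0, "y": 0, "z": -3.5, "wx": 0, "wy": 0, "wz": -0.17, "gripper": 255}
  force: 20

```text
time_s: 0.35
eef_pos: [0.2017, -0.5911, 0.2633]
eef_rot: [-2.963, -1.039, 0.0]
contact_force: [0.1, -0.2, 0.3]
opening: 0.0739
finger_force: 0.0
```

Next, find out which part of that call was required.

Emit:
move_arm:
  series:
    - {"x": 4.5, "y": -2.3, "z": 0, "wx": 0, "wy": 0, "wz": 0, "gripper": 255}
    - {"x": 4.5, "y": -2.3, "z": 0, "wx": 0, "wy": 0, "wz": 0, "gripper": 255}
    - {"x": 4.5, "y": -2.3, "z": 0, "wx": 0, "wy": 0, "wz": 0, "gripper": 255}
    - {"x": 4.5, "y": -2.3, "z": 0, "wx": 0, "wy": 0, "wz": 0, "gripper": 255}
    - {"x": 4.5, "y": -2.3, "z": 0, "wx": 0, "wy": 0, "wz": 0, "gripper": 255}
    - {"x": 4.5, "y": -2.3, "z": 0, "wx": 0, "wy": 0, "wz": 0, "gripper": 255}
    - {"x": 4.5, "y": -2.3, "z": 0, "wx": 0, "wy": 0, "wz": 0, "gripper": 255}
    - {"x": 4.5, "y": -2.3, "z": 0, "wx": 0, "wy": 0, "wz": 0, "gripper": 255}
    - {"x": 4.5, "y": -2.3, "z": 0, "wx": 0, "wy": 0, "wz": 0, "gripper": 255}
    - {"x": 4.5, "y": -2.3, "z": 0, "wx": 0, "wy": 0, "wz": 0, "gripper": 255}

```text
time_s: 1.6
eef_pos: [0.4125, -0.1305, 0.263]
eef_rot: [2.967, 1.031, -0.0]
contact_force: [0.9, -0.5, -0.4]
opening: 0.0004
finger_force: 0.0
```

Emit:
move_arm:
  series:
    - {"x": 4.5, "y": -2.3, "gripper": 255}
    - {"x": 4.5, "y": -2.3, "gripper": 255}
    - {"x": 4.5, "y": -2.3, "gripper": 255}
    - {"x": 4.5, "y": -2.3, "gripper": 255}
    - {"x": 0, "gripper": 255}
    - {"x": 0, "gripper": 255}

```text
invalid input
```

```bash
python3 -c "
from h import *;from plant import env;st(env.sense())"
```

```text
t 1.6 jackTCP mm [-180.2  -74.7  263. ] toolinjack rv [ 3.141  0.    -0.   ] F jack [ 0.4 -0.9 -0.4] open 0.0004
```

Emit:
move_arm:
  series:
    - {"x": 4.2, "y": -2.2, "z": 0, "wx": 0, "wy": 0, "wz": 0, "gripper": 255}
    - {"x": 4.2, "y": -2.2, "z": 0, "wx": 0, "wy": 0, "wz": 0, "gripper": 255}
    - {"x": 4.2, "y": -2.2, "z": 0, "wx": 0, "wy": 0, "wz": 0, "gripper": 255}
    - {"x": 4.2, "y": -2.2, "z": 0, "wx": 0, "wy": 0, "wz": 0, "gripper": 255}
    - {"x": 4.0, "y": -2.2, "z": 0, "wx": 0, "wy": 0, "wz": 0, "gripper": 255}
    - {"x": 0, "y": 0, "z": 0, "wx": 0, "wy": 0, "wz": 0, "gripper": 255}
    - {"x": 0, "y": 0, "z": 3, "wx": 0, "wy": 0, "wz": 0, "gripper": 255}
    - {"x": 0, "y": 0, "z": 3, "wx": 0, "wy": 0, "wz": 0, "gripper": 255}
    - {"x": 0, "y": 0, "z": 0, "wx": 0, "wy": 0, "wz": 0, "gripper": 255}

```text
time_s: 2.72
eef_pos: [0.5059, 0.0818, 0.2014]
eef_rot: [-2.968, -1.029, 0.006]
contact_force: [-0.5, -0.7, 1.8]
opening: 0.0007
finger_force: 0.0
```

```bash
python3 -c "
from h import *;from plant import env;st(env.sense());look(['wrist'],'a')
c=pickle.load(open('wrist_a.pkl','rb'));p=np.load('p.npy')
print(proj(c,j2w(p,np.vstack([spoke(-.1),thumb(0),[63,22,173],[63,50,173],[0,-45,100],[84,36,96]]))).round())"
```

```text
t 2.73 jackTCP mm [ 24.6  34.1 201.4] toolinjack rv [-3.14e+00  1.00e-03  5.00e-03] F jack [-0.9 -0.2  1.8] open 0.0007
[[371. 290.]
 [273. 175.]
 [292. 176.]
 [255. 176.]
 [351. 227.]
 [274. 145.]]
```

View pics/wrist_a.png

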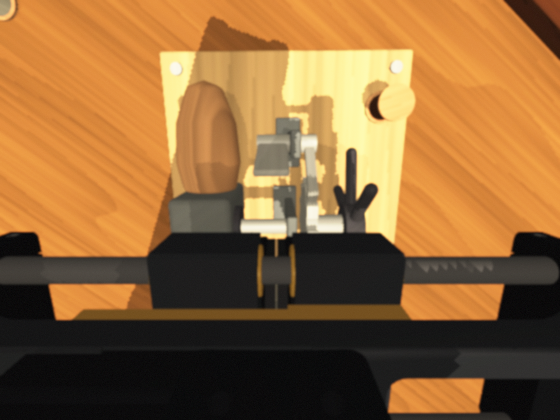

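The wrist view shows the top of the lever paddle at about (253–290, 172), which matches the prediction (255–292, 176). The fingers are lined up with it, so next comes going down and pushing to +x.

Emit:
move_arm:
  series:
    - {"x": 0, "y": 0, "z": 3, "wx": 0, "wy": 0, "wz": 0, "gripper": 255}
    - {"x": 0, "y": -0.2, "z": 3, "wx": 0, "wy": 0, "wz": 0, "gripper": 255}
    - {"x": 0, "y": 0, "z": 0, "wx": 0, "wy": 0, "wz": 0, "gripper": 255}
    - {"x": 1, "y": 0, "z": 0, "wx": 0, "wy": 0, "wz": 0, "gripper": 255}
    - {"x": 1, "y": 0, "z": 0, "wx": 0, "wy": 0, "wz": 0, "gripper": 255}
    - {"x": 1, "y": 0, "z": 0, "wx": 0, "wy": 0, "wz": 0, "gripper": 255}
    - {"x": 0.5, "y": 0, "z": 0, "wx": 0, "wy": 0, "wz": 0, "gripper": 255}
    - {"x": 0, "y": 0, "z": 0, "wx": 0, "wy": 0, "wz": 0, "gripper": 255}

```text
time_s: 3.78
eef_pos: [0.5357, 0.108, 0.1457]
eef_rot: [2.967, 1.032, 0.007]
contact_force: [-2.4, 0.0, 15.5]
opening: 0.0003
finger_force: 7.7
```

```bash
python3 -c "
from h import *;from plant import env;st(env.sense())"
```

```text
t 3.77 jackTCP mm [ 64.3  36.1 145.7] toolinjack rv [3.14e+00 2.00e-03 6.00e-03] F jack [-1.8  1.5 15.5] open 0.0003
```

```bash
python3 -c "
from h import *;from plant import env;st(env.sense());look(['side'],'b',(215,170,355,275),5.5);st(env.sense())
c=pickle.load(open('side_b.pkl','rb'));p=np.load('p.npy')
print(((proj(c,j2w(p,np.vstack([[64,36,146],thumb(0),thumb(.3),[84,36,96]])))-[214.5,169.5])*5.5).round())"
```

```text
t 3.77 jackTCP mm [ 64.3  36.1 145.7] toolinjack rv [3.14e+00 2.00e-03 6.00e-03] F jack [-1.8  1.5 15.5] open 0.0003
t 3.83 jackTCP mm [ 64.2  36.1 145.7] toolinjack rv [3.14e+00 1.00e-03 6.00e-03] F jack [-2.1  0.6 15.9] open 0.0003
[[306. 403.]
 [306. 363.]
 [250. 373.]
 [265. 484.]]
```

View pics/side_b.png

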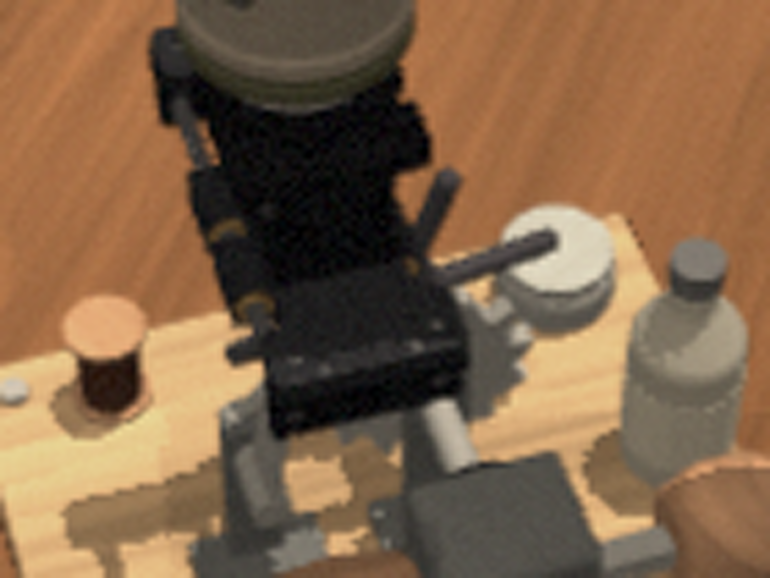

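```bash
python3 -c "
from h import *;from plant import env;s=env.sense();st(s)
m=R.from_rotvec([0,0,np.load('p.npy')[2]]).inv()
F=m.apply(s['contact_force']);T=m.apply(s['torque']);print(F,T,'x off mm',-T[1]/F[2]*1e3,'y off',T[0]/F[2]*1e3)
c=pickle.load(open('wrist_a.pkl','rb'))
d=m.apply(c['origin']-[.5059,.0818,.2014])*1e3;print('cam rel tcp',d)
p=np.load('p.npy')
for h in (0,30,50,70): print(h,proj(c,j2w(p,np.array([[24.6+a,34.1+b,201.4+h] for a,b in((9.5,15),(9.5,-15),(37,15),(37,95))]))).round().tolist())"
```

```text
t 3.83 jackTCP mm [ 64.2  36.1 145.7] toolinjack rv [3.14e+00 1.00e-03 6.00e-03] F jack [-2.1  0.6 15.9] open 0.0003
[-2.0824601   0.6142389  15.90721716] [0.2449803  0.20051603 0.04899612] x off mm -12.605349368200661 y off 15.400575795619945
cam rel tcp [ 66.13354599  -0.48973791 190.75881688]
0 [[254.0, 224.0], [298.0, 224.0], [253.0, 184.0], [132.0, 184.0]]
30 [[250.0, 238.0], [301.0, 238.0], [249.0, 192.0], [106.0, 192.0]]
50 [[246.0, 251.0], [304.0, 251.0], [245.0, 199.0], [83.0, 199.0]]
70 [[242.0, 268.0], [309.0, 268.0], [240.0, 208.0], [53.0, 208.0]]
```

```bash
python3 -c "
from h import *
c=pickle.load(open('side_b.pkl','rb'));p=np.load('p.npy')
for y in (36,80,100,131):
  for z in (180,196,216): print(y,z,((proj(c,j2w(p,np.array([[64+37,y,z],[64-37,y,z]])))-[214.5,169.5])*5.5).round().tolist())"
```

```text
36 180 [[217.0, 375.0], [390.0, 332.0]]
36 196 [[215.0, 351.0], [390.0, 308.0]]
36 216 [[213.0, 320.0], [390.0, 277.0]]
80 180 [[246.0, 458.0], [423.0, 414.0]]
80 196 [[244.0, 434.0], [423.0, 390.0]]
80 216 [[242.0, 404.0], [424.0, 359.0]]
100 180 [[260.0, 498.0], [438.0, 452.0]]
100 196 [[258.0, 474.0], [439.0, 428.0]]
100 216 [[256.0, 444.0], [439.0, 397.0]]
131 180 [[281.0, 561.0], [463.0, 513.0]]
131 196 [[280.0, 537.0], [464.0, 489.0]]
131 216 [[278.0, 507.0], [465.0, 459.0]]
```

Emit:
move_arm:
  series:
    - {"x": 0, "y": 0, "z": -1, "wx": 0, "wy": 0, "wz": 0, "gripper": 255}
    - {"x": 0, "y": 0, "z": 0, "wx": 0, "wy": 0, "wz": 0, "gripper": 255}

```text
time_s: 4.08
eef_pos: [0.5341, 0.1069, 0.154]
eef_rot: [2.967, 1.031, 0.002]
contact_force: [0.8, -0.1, -0.2]
opening: 0.0005
finger_force: 0.0
```

```bash
python3 -c "
from h import *;from plant import env;s=env.sense();st(s);look(['wrist'],'c')
m=R.from_rotvec([0,0,np.load('p.npy')[2]]).inv();print(m.apply(s['torque']))"
```

```text
t 4.08 jackTCP mm [ 62.3  36.2 154. ] toolinjack rv [3.141e+00 1.000e-03 2.000e-03] F jack [ 0.5 -0.6 -0.2] open 0.0005
[-0.06963747 -0.01144999  0.01317974]
```

View pics/wrist_c.png

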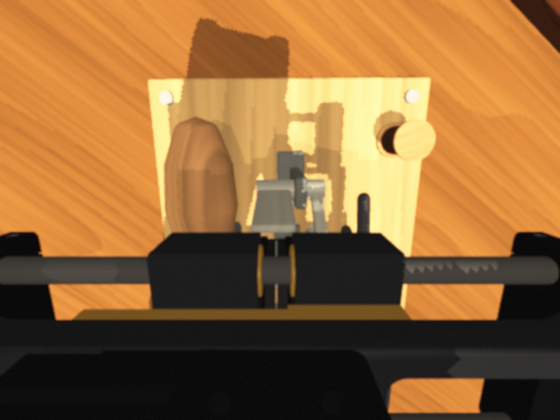

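```bash
python3 -c "
from h import *
c=pickle.load(open('wrist_c.pkl','rb'));p=np.load('p.npy')
print('pivot',proj(c,j2w(p,[[84,22,96],[84,50,96]])).round().tolist())
for q in (-.1,0,.1,.2,.3): 
  t=thumb(q); print(q,np.round(t),proj(c,j2w(p,[[t[0],22,t[2]],[t[0],50,t[2]]])).round().tolist())
for h in (0,30,50): print(h,proj(c,j2w(p,[[62.3+9.5,21,154+h],[62.3+9.5,51,154+h],[62.3+4,51,154+h]])).round().tolist())
"
```

```text
pivot [[292.0, 191.0], [260.0, 191.0]]
-0.1 [ 56.  36. 171.] [[298.0, 255.0], [254.0, 255.0]]
0 [ 63.  36. 173.] [[298.0, 245.0], [254.0, 245.0]]
0.1 [ 71.  36. 175.] [[299.0, 234.0], [253.0, 234.0]]
0.2 [ 79.  36. 176.] [[299.0, 222.0], [253.0, 222.0]]
0.3 [ 87.  36. 176.] [[300.0, 209.0], [253.0, 209.0]]
0 [[298.0, 224.0], [254.0, 224.0], [254.0, 231.0]]
30 [[302.0, 238.0], [250.0, 238.0], [251.0, 247.0]]
50 [[305.0, 251.0], [247.0, 251.0], [247.0, 261.0]]
```

The paddle is at columns 253–295 with its top edge near row 230. That puts it already pushed to p of about 0.15. The upward force came from the finger's shoulder resting on the lever top, so I'm staying at z of about 154 and carrying on with the push.

Emit:
move_arm:
  series:
    - {"x": 0.8, "y": 0, "z": 0, "wx": 0, "wy": 0, "wz": 0, "gripper": 255}
    - {"x": 0.8, "y": 0, "z": 0, "wx": 0, "wy": 0, "wz": 0, "gripper": 255}
    - {"x": 0, "y": 0, "z": 0, "wx": 0, "wy": 0, "wz": 0, "gripper": 255}

```text
time_s: 4.5
eef_pos: [0.5463, 0.1172, 0.1528]
eef_rot: [-2.966, -1.032, 0.0]
contact_force: [-0.1, -0.1, -0.4]
opening: 0.0002
finger_force: 0.0
```

Emit:
move_arm:
  series:
    - {"x": 0.8, "y": 0, "z": 0, "wx": 0, "wy": 0, "wz": 0, "gripper": 255}
    - {"x": 0.7, "y": 0, "z": 0, "wx": 0, "wy": 0, "wz": 0, "gripper": 255}
    - {"x": 0, "y": 0, "z": 0, "wx": 0, "wy": 0, "wz": 0, "gripper": 255}
    - {"x": 0, "y": 0, "z": 0, "wx": 0, "wy": 0, "wz": 0, "gripper": 255}

```text
time_s: 5.0
eef_pos: [0.5577, 0.1257, 0.1531]
eef_rot: [-2.967, -1.031, 0.0]
contact_force: [-0.3, -0.2, 0.2]
opening: 0.0008
finger_force: 0.0
```

```bash
python3 -c "
from h import *;from plant import env;s=env.sense();st(s)"
```

```text
t 5.0 jackTCP mm [ 92.5  36.3 153.1] toolinjack rv [-3.142e+00 -1.000e-03  0.000e+00] F jack [-0.3  0.1  0.2] open 0.0008
```

Emit:
move_arm:
  series:
    - {"x": -2, "y": 0, "z": 0, "wx": 0, "wy": 0, "wz": 0, "gripper": 255}
    - {"x": 0, "y": 0, "z": -3, "wx": 0, "wy": 0, "wz": 0, "gripper": 255}
    - {"x": 0, "y": 0, "z": -3, "wx": 0, "wy": 0, "wz": 0, "gripper": 255}
    - {"x": -3.7, "y": 2.2, "z": 0, "wx": 0, "wy": 0, "wz": 0, "gripper": 255}
    - {"x": -3.7, "y": 2.2, "z": 0, "wx": 0, "wy": 0, "wz": 0, "gripper": 255}
    - {"x": -3.7, "y": 2.2, "z": 0, "wx": 0, "wy": 0, "wz": 0, "gripper": 255}
    - {"x": -3.7, "y": 2.2, "z": 0, "wx": 0, "wy": 0, "wz": 0, "gripper": 255}
    - {"x": 0, "y": 0, "z": 0, "wx": 0, "wy": 0, "wz": 0, "gripper": 255}
    - {"x": 0, "y": 0, "z": 0, "wx": 0, "wy": 0, "wz": 0, "gripper": 255}

```text
time_s: 6.12
eef_pos: [0.4806, -0.0471, 0.2133]
eef_rot: [2.967, 1.031, 0.001]
contact_force: [0.7, 0.1, 0.0]
opening: 0.0004
finger_force: 0.0
```

```bash
python3 -c "
from h import *;from plant import env;s=env.sense();st(s);look(['wrist'],'d')
c=pickle.load(open('wrist_d.pkl','rb'));p=np.load('p.npy')
for q in (0,.4,.5,.6,.7): 
  t=thumb(q); print(q,np.round(t),proj(c,j2w(p,[[t[0],22,t[2]],[t[0],50,t[2]]])).round().tolist())
for q in (-.15,-.1,-.05,0): print(q,proj(c,j2w(p,[spoke(q),spoke(q+np.pi/3),spoke(q+np.pi*2/3)])).round().tolist())
"
```

```text
t 6.12 jackTCP mm [-75.1 -51.5 213.3] toolinjack rv [3.141 0.    0.   ] F jack [ 0.6 -0.4  0. ] open 0.0004
0 [ 63.  36. 173.] [[172.0, 33.0], [133.0, 33.0]]
0.4 [ 95.  36. 175.] [[167.0, -21.0], [126.0, -21.0]]
0.5 [103.  36. 174.] [[167.0, -33.0], [126.0, -33.0]]
0.6 [111.  36. 171.] [[167.0, -44.0], [126.0, -44.0]]
0.7 [118.  36. 168.] [[168.0, -54.0], [127.0, -54.0]]
-0.15 [[268.0, 172.0], [267.0, 63.0], [269.0, 42.0]]
-0.1 [[268.0, 168.0], [267.0, 59.0], [269.0, 44.0]]
-0.05 [[268.0, 163.0], [267.0, 55.0], [269.0, 46.0]]
0 [[267.0, 158.0], [267.0, 52.0], [269.0, 48.0]]
```

View pics/wrist_d.png

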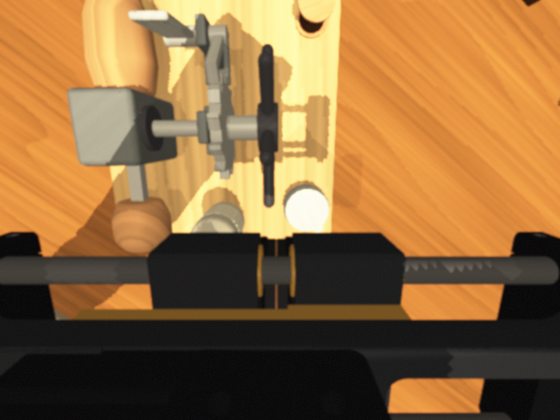

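Emit:
move_arm:
  series:
    - {"x": 0, "y": 0, "z": 2.7, "wx": 0, "wy": 0, "wz": 0, "gripper": 255}
    - {"x": 0, "y": -0.3, "z": 2.6, "wx": 0, "wy": 0, "wz": 0, "gripper": 255}
    - {"x": 0, "y": 0, "z": 0, "wx": 0, "wy": 0, "wz": 0, "gripper": 255}
    - {"x": 1.2, "y": 0, "z": 0, "wx": 0, "wy": 0, "wz": 0, "gripper": 255}
    - {"x": 1.2, "y": 0, "z": 0, "wx": 0, "wy": 0, "wz": 0, "gripper": 255}
    - {"x": 0.7, "y": 0, "z": 0, "wx": 0, "wy": 0, "wz": 0, "gripper": 255}
    - {"x": 0.7, "y": 0, "z": 0, "wx": 0, "wy": 0, "wz": 0, "gripper": 255}
    - {"x": 0, "y": 0, "z": 0, "wx": 0, "wy": 0, "wz": 0, "gripper": 255}

```text
time_s: 7.18
eef_pos: [0.5088, -0.0211, 0.1602]
eef_rot: [-2.967, -1.032, -0.0]
contact_force: [-0.6, -0.2, -0.1]
opening: 0.0007
finger_force: 0.0
```

```bash
python3 -c "
from h import *;from plant import env;s=env.sense();st(s)"
```

```text
t 7.17 jackTCP mm [-36.9 -48.6 160.2] toolinjack rv [-3.141e+00 -2.000e-03 -0.000e+00] F jack [-0.6  0.2 -0.1] open 0.0007
```

Emit:
move_arm:
  series:
    - {"x": 0.7, "y": 0, "z": 0, "wx": 0, "wy": 0, "wz": 0, "gripper": 255}
    - {"x": 0.7, "y": 0, "z": 0, "wx": 0, "wy": 0, "wz": 0, "gripper": 255}
    - {"x": 0.6, "y": 0, "z": 0, "wx": 0, "wy": 0, "wz": 0, "gripper": 255}
    - {"x": 0.5, "y": 0, "z": 0, "wx": 0, "wy": 0, "wz": 0, "gripper": 255}
    - {"x": 0, "y": 0, "z": 0, "wx": 0, "wy": 0, "wz": 0, "gripper": 255}
    - {"x": 0, "y": 0, "z": 0, "wx": 0, "wy": 0, "wz": 0, "gripper": 255}

```text
time_s: 7.92
eef_pos: [0.5281, -0.0062, 0.1601]
eef_rot: [2.968, 1.031, -0.0]
contact_force: [-0.9, 0.7, -1.0]
opening: 0.0005
finger_force: 0.0
```

```bash
python3 -c "
from h import *;from plant import env;s=env.sense();st(s)"
```

```text
t 7.92 jackTCP mm [-12.5 -48.8 160.1] toolinjack rv [ 3.142  0.    -0.   ] F jack [-0.3  1.1 -1. ] open 0.0005
```

Emit:
move_arm:
  series:
    - {"x": 0.5, "y": 0, "z": 0, "wx": 0, "wy": 0, "wz": 0, "gripper": 255}
    - {"x": 0, "y": 0, "z": 0, "wx": 0, "wy": 0, "wz": 0, "gripper": 255}

```text
time_s: 8.18
eef_pos: [0.5323, -0.0027, 0.1602]
eef_rot: [-2.967, -1.031, -0.0]
contact_force: [-0.9, -0.3, -0.2]
opening: 0.0003
finger_force: 0.0
```

```bash
python3 -c "
from h import *;from plant import env;s=env.sense();st(s)"
```

```text
t 8.18 jackTCP mm [ -7.1 -48.7 160.2] toolinjack rv [-3.142e+00 -1.000e-03 -0.000e+00] F jack [-0.9  0.3 -0.2] open 0.0003
```

Emit:
move_arm:
  series:
    - {"x": -1.5, "y": 0, "z": 0, "wx": 0, "wy": 0, "wz": 0, "gripper": 255}
    - {"x": 0, "y": 0, "z": -3, "wx": 0, "wy": 0, "wz": 0, "gripper": 255}
    - {"x": -2, "y": 0, "z": -3, "wx": 0, "wy": 0, "wz": 0, "gripper": 255}
    - {"x": -4, "y": 0, "z": 0, "wx": 0, "wy": 0, "wz": 0, "gripper": 255}
    - {"x": -4, "y": 0, "z": 0, "wx": 0, "wy": 0, "wz": 0, "gripper": 255}
    - {"x": 0, "y": 0, "z": 0, "wx": 0, "wy": 0, "wz": 0, "gripper": 255}
    - {"x": 0, "y": 0, "z": 0, "wx": 0, "wy": 0, "wz": 0, "gripper": 255}

```text
time_s: 9.05
eef_pos: [0.4417, -0.0745, 0.2203]
eef_rot: [2.967, 1.03, 0.001]
contact_force: [-0.1, 0.2, -0.9]
opening: 0.0004
finger_force: 0.0
```

```bash
python3 -c "
from h import *;from plant import env;s=env.sense();st(s);look(['top','side'],'e');p=np.load('p.npy')
t=pickle.load(open('top_e.pkl','rb'));q=pickle.load(open('side_e.pkl','rb'))
k=4.2
a=cv2.resize(t['img'][185:275,215:310],None,fx=k,fy=k,interpolation=cv2.INTER_CUBIC)
b=cv2.resize(q['img'][190:280,240:335],None,fx=k,fy=k,interpolation=cv2.INTER_CUBIC)
cv2.imwrite('pics/e.png',np.hstack([a,b]))
for v in (.3,.36,.43,.5): print(v,[(((proj(c,j2w(p,[spoke(v+i*np.pi/3) for i in (-1,0,1,2)]))-o+.5)*k)+[d,0]).round().tolist() for c,o,d in((t,[215,185],0),(q,[240,190],399))])
for v in (.0,.4,.6,.8): print(v,[(((proj(c,j2w(p,[thumb(v)]))-o+.5)*k)+[d,0]).round().tolist() for c,o,d in((t,[215,185],0),(q,[240,190],399))])
print([(((proj(c,j2w(p,[0,-45,100]))-o+.5)*k)+[d,0]).round().tolist() for c,o,d in((t,[215,185],0),(q,[240,190],399))])
"
```

```text
t 9.05 jackTCP mm [-122.7  -48.8  220.3] toolinjack rv [ 3.141e+00 -1.000e-03  0.000e+00] F jack [ 0.1  0.3 -0.9] open 0.0004
0.3 [[[347.0, 238.0], [276.0, 140.0], [204.0, 58.0], [207.0, 77.0]], [[708.0, 70.0], [594.0, 51.0], [478.0, 125.0], [484.0, 211.0]]]
0.36 [[[345.0, 234.0], [271.0, 134.0], [202.0, 56.0], [210.0, 81.0]], [[704.0, 66.0], [586.0, 53.0], [475.0, 131.0], [488.0, 214.0]]]
0.43 [[[342.0, 229.0], [265.0, 127.0], [200.0, 55.0], [213.0, 86.0]], [[699.0, 62.0], [577.0, 56.0], [471.0, 137.0], [494.0, 217.0]]]
0.5 [[[339.0, 224.0], [259.0, 119.0], [198.0, 54.0], [216.0, 91.0]], [[694.0, 59.0], [567.0, 59.0], [468.0, 144.0], [500.0, 220.0]]]
0.0 [[[101.0, 143.0]], [[528.0, 193.0]]]
0.4 [[[68.0, 101.0]], [[471.0, 205.0]]]
0.6 [[[52.0, 81.0]], [[443.0, 216.0]]]
0.8 [[[39.0, 64.0]], [[418.0, 230.0]]]
[[[274.0, 154.0]], [[594.0, 141.0]]]
```

View pics/e.png

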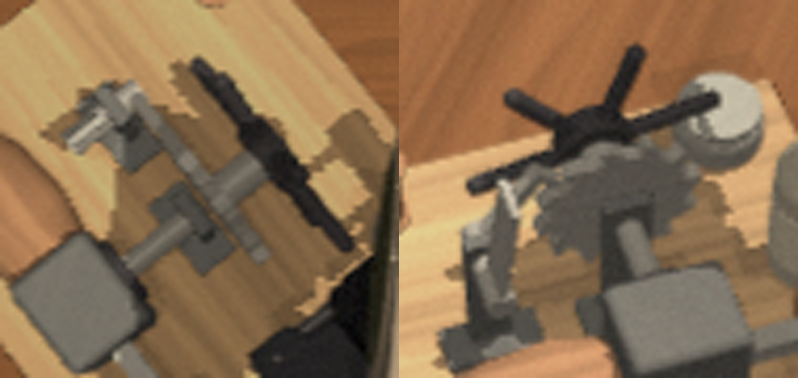

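The side crop shows the spoke ends still at (638,50) and (718,97), as before the push, so the wheel and lever haven't moved. The earlier 15 N at z = 146 was the fingertip sitting on the lever's end, at z of about 174. The real tips are therefore about 28 mm above the reported TCP, which agrees with the body looking higher than expected in the side view. I'm redoing the lever push about 30 mm lower.

Emit:
move_arm:
  series:
    - {"x": 3.8, "y": -2.1, "z": 0, "wx": 0, "wy": 0, "wz": 0, "gripper": 255}
    - {"x": 3.8, "y": -2.1, "z": 0, "wx": 0, "wy": 0, "wz": 0, "gripper": 255}
    - {"x": 3.8, "y": -2.1, "z": 0, "wx": 0, "wy": 0, "wz": 0, "gripper": 255}
    - {"x": 3.6, "y": -2.2, "z": 0, "wx": 0, "wy": 0, "wz": 0, "gripper": 255}
    - {"x": 0, "y": 0, "z": 0, "wx": 0, "wy": 0, "wz": 0, "gripper": 255}
    - {"x": 0, "y": 0, "z": 3.3, "wx": 0, "wy": 0, "wz": 0, "gripper": 255}
    - {"x": 0, "y": 0, "z": 3.3, "wx": 0, "wy": 0, "wz": 0, "gripper": 255}
    - {"x": 0, "y": 0, "z": 1.6, "wx": 0, "wy": 0, "wz": 0, "gripper": 255}
    - {"x": 0, "y": 0, "z": 1.6, "wx": 0, "wy": 0, "wz": 0, "gripper": 255}
    - {"x": 0, "y": 0, "z": 0, "wx": 0, "wy": 0, "wz": 0, "gripper": 255}

```text
time_s: 10.4
eef_pos: [0.5065, 0.0853, 0.1216]
eef_rot: [-2.967, -1.031, 0.002]
contact_force: [-0.4, -0.2, 0.7]
opening: 0.0003
finger_force: 0.0
```

```bash
python3 -c "
from h import *;from plant import env;s=env.sense();st(s)"
```

```text
t 10.4 jackTCP mm [ 27.3  36.3 121.6] toolinjack rv [-3.141e+00 -0.000e+00  1.000e-03] F jack [-0.5  0.1  0.7] open 0.0003
```

Emit:
move_arm:
  series:
    - {"x": 1, "y": 0, "z": 0, "wx": 0, "wy": 0, "wz": 0, "gripper": 255}
    - {"x": 1, "y": 0, "z": 0, "wx": 0, "wy": 0, "wz": 0, "gripper": 255}
    - {"x": 0.8, "y": 0, "z": 0, "wx": 0, "wy": 0, "wz": 0, "gripper": 255}
    - {"x": 0.6, "y": 0, "z": 0, "wx": 0, "wy": 0, "wz": 0, "gripper": 255}
    - {"x": 0.6, "y": 0, "z": 0, "wx": 0, "wy": 0, "wz": 0, "gripper": 255}

```text
time_s: 11.02
eef_pos: [0.5383, 0.1104, 0.1221]
eef_rot: [2.967, 1.031, -0.001]
contact_force: [-1.2, 0.2, 0.5]
opening: 0.0
finger_force: 0.7
```

```bash
python3 -c "
from h import *;from plant import env;s=env.sense();st(s)"
```

```text
t 11.03 jackTCP mm [ 67.8  36.3 122.1] toolinjack rv [-3.142e+00 -1.000e-03  1.000e-03] F jack [-0.8  0.9  0.5] open 0.0
```

Emit:
move_arm:
  series:
    - {"x": 0.8, "y": 0, "z": 0, "wx": 0, "wy": 0, "wz": 0, "gripper": 255}
    - {"x": 0.8, "y": 0, "z": 0, "wx": 0, "wy": 0, "wz": 0, "gripper": 255}

```text
time_s: 11.28
eef_pos: [0.5509, 0.1202, 0.1219]
eef_rot: [2.967, 1.031, -0.001]
contact_force: [-1.8, -1.6, -0.5]
opening: 0.0002
finger_force: 0.9
```

Emit:
move_arm:
  series:
    - {"x": 0.8, "y": 0, "z": 0, "wx": 0, "wy": 0, "wz": 0, "gripper": 255}
    - {"x": 0, "y": 0, "z": 0, "wx": 0, "wy": 0, "wz": 0, "gripper": 255}

```text
time_s: 11.52
eef_pos: [0.5575, 0.1258, 0.1221]
eef_rot: [-2.967, -1.032, -0.001]
contact_force: [0.3, -0.8, -0.0]
opening: 0.0001
finger_force: 0.0
```

```bash
python3 -c "
from h import *;from plant import env;s=env.sense();st(s)"
```

```text
t 11.53 jackTCP mm [ 92.4  36.5 122.1] toolinjack rv [-3.141e+00 -1.000e-03 -1.000e-03] F jack [-0.3 -0.8 -0. ] open 0.0001
```

Emit:
move_arm:
  series:
    - {"x": -2, "y": 0, "z": 0, "wx": 0, "wy": 0, "wz": 0, "gripper": 255}
    - {"x": 0, "y": 0, "z": -4, "wx": 0, "wy": 0, "wz": 0, "gripper": 255}
    - {"x": 0, "y": 0, "z": -4, "wx": 0, "wy": 0, "wz": 0, "gripper": 255}
    - {"x": -3.7, "y": 2.1, "z": 0, "wx": 0, "wy": 0, "wz": 0, "gripper": 255}
    - {"x": -3.7, "y": 2.1, "z": 0, "wx": 0, "wy": 0, "wz": 0, "gripper": 255}
    - {"x": -3.7, "y": 2.1, "z": 0, "wx": 0, "wy": 0, "wz": 0, "gripper": 255}
    - {"x": -3.7, "y": 2.1, "z": 0, "wx": 0, "wy": 0, "wz": 0, "gripper": 255}
    - {"x": 0, "y": 0, "z": 0, "wx": 0, "wy": 0, "wz": 0, "gripper": 255}
    - {"x": 0, "y": 0, "z": 3.7, "wx": 0, "wy": 0, "wz": 0, "gripper": 255}
    - {"x": 0, "y": 0, "z": 3.7, "wx": 0, "wy": 0, "wz": 0, "gripper": 255}
    - {"x": 0, "y": 0, "z": 0, "wx": 0, "wy": 0, "wz": 0, "gripper": 255}

```text
time_s: 12.9
eef_pos: [0.476, -0.0437, 0.1265]
eef_rot: [-2.964, -1.033, 0.004]
contact_force: [0.5, 0.5, 0.8]
opening: 0.0004
finger_force: 0.0
```

```bash
python3 -c "
from h import *;from plant import env;s=env.sense();st(s)"
```

```text
t 12.9 jackTCP mm [-76.6 -46.  126.5] toolinjack rv [-3.138e+00 -3.000e-03  3.000e-03] F jack [0.7 0.  0.8] open 0.0004
```

Emit:
move_arm:
  series:
    - {"x": 1, "y": 0, "z": 0, "wx": 0, "wy": 0, "wz": 0, "gripper": 255}
    - {"x": 1, "y": 0, "z": 0, "wx": 0, "wy": 0, "wz": 0, "gripper": 255}
    - {"x": 0.7, "y": 0, "z": 0, "wx": 0, "wy": 0, "wz": 0, "gripper": 255}
    - {"x": 0.6, "y": 0, "z": 0, "wx": 0, "wy": 0, "wz": 0, "gripper": 255}

```text
time_s: 13.4
eef_pos: [0.5039, -0.024, 0.1285]
eef_rot: [2.967, 1.032, 0.001]
contact_force: [-0.9, 0.6, -0.0]
opening: 0.0003
finger_force: 0.0
```

```bash
python3 -c "
from h import *;from plant import env;s=env.sense();st(s)"
```

```text
t 13.4 jackTCP mm [-42.6 -47.8 128.5] toolinjack rv [3.141e+00 1.000e-03 1.000e-03] F jack [-0.3  1.1 -0. ] open 0.0003
```

Emit:
move_arm:
  series:
    - {"x": 0.6, "y": 0, "z": 0, "wx": 0, "wy": 0, "wz": 0, "gripper": 255}
    - {"x": 0.6, "y": 0, "z": 0, "wx": 0, "wy": 0, "wz": 0, "gripper": 255}

```text
time_s: 13.65
eef_pos: [0.512, -0.0175, 0.128]
eef_rot: [2.968, 1.03, -0.003]
contact_force: [-4.5, -2.0, 3.6]
opening: 0.0002
finger_force: 2.6
```

Emit:
move_arm:
  series:
    - {"x": 0.6, "y": 0, "z": 0, "wx": 0, "wy": 0, "wz": 0, "gripper": 255}
    - {"x": 0.6, "y": 0, "z": 0, "wx": 0, "wy": 0, "wz": 0, "gripper": 255}

```text
time_s: 13.9
eef_pos: [0.5218, -0.0098, 0.1281]
eef_rot: [2.968, 1.03, -0.002]
contact_force: [-3.3, -1.3, 3.4]
opening: 0.0003
finger_force: 2.2
```

```bash
python3 -c "
from h import *;from plant import env;s=env.sense();st(s)"
```

```text
t 13.9 jackTCP mm [-19.7 -47.8 128.1] toolinjack rv [-3.141e+00  0.000e+00  2.000e-03] F jack [-3.4  1.   3.4] open 0.0003
```

Emit:
move_arm:
  series:
    - {"x": 0.6, "y": 0, "z": 0, "wx": 0, "wy": 0, "wz": 0, "gripper": 255}
    - {"x": 0.5, "y": 0, "z": 0, "wx": 0, "wy": 0, "wz": 0, "gripper": 255}
    - {"x": 0, "y": 0, "z": 0, "wx": 0, "wy": 0, "wz": 0, "gripper": 255}

```text
time_s: 14.28
eef_pos: [0.5311, -0.0024, 0.1281]
eef_rot: [-2.967, -1.032, -0.001]
contact_force: [-1.8, -0.3, 1.7]
opening: 0.0006
finger_force: 0.9
```

```bash
python3 -c "
from h import *;from plant import env;s=env.sense();st(s)"
```

```text
t 14.28 jackTCP mm [ -7.8 -47.6 128.1] toolinjack rv [-3.142e+00 -1.000e-03 -1.000e-03] F jack [-1.6  0.9  1.7] open 0.0006
```

Emit:
move_arm:
  series:
    - {"x": -0.8, "y": 0, "z": 0, "wx": 0, "wy": 0, "wz": 0, "gripper": 255}
    - {"x": 0, "y": 0, "z": -4, "wx": 0, "wy": 0, "wz": 0, "gripper": 255}
    - {"x": 0, "y": 0, "z": -4, "wx": 0, "wy": 0, "wz": 0, "gripper": 255}
    - {"x": -4, "y": 0, "z": 0, "wx": 0, "wy": 0, "wz": 0, "gripper": 255}
    - {"x": -4, "y": 0, "z": 0, "wx": 0, "wy": 0, "wz": 0, "gripper": 255}
    - {"x": -4, "y": 0, "z": 0, "wx": 0, "wy": 0, "wz": 0, "gripper": 255}
    - {"x": 0, "y": 0, "z": 0, "wx": 0, "wy": 0, "wz": 0, "gripper": 255}

```text
time_s: 15.15
eef_pos: [0.4286, -0.0847, 0.2082]
eef_rot: [2.968, 1.023, -0.0]
contact_force: [0.2, 0.4, 0.3]
opening: 0.0003
finger_force: 0.0
```

```bash
python3 -c "
from h import *;from plant import env;s=env.sense();st(s);look(['side'],'f');p=np.load('p.npy')
q=pickle.load(open('side_f.pkl','rb'));o=pickle.load(open('side0.pkl','rb'))
k=8
for n,c in(('new',q),('old',o)):
  g=cv2.cvtColor(c['img'],cv2.COLOR_BGR2GRAY)
  B=(g[195:245,245:335]<55).astype(int)
  print(n);[print(195+i,''.join('.#'[v] for v in r)) for i,r in enumerate(B)]
for v in (-.1,.36,.43,.5): print(v,proj(q,j2w(p,[spoke(v+i*np.pi/3) for i in (-1,0,1,2)])).round(1).tolist())
"
```

```text
t 15.15 jackTCP mm [-139.3  -48.7  208.2] toolinjack rv [ 3.139e+00 -7.000e-03 -2.000e-03] F jack [0.4 0.2 0.3] open 0.0003
new
195 ..........................................................................................
196 ..........................................................................................
197 ..........................................................................................
198 ..........................................................................................
199 ..........................................................................................
200 ..........................................................................................
201 ..........................................................................................
202 ..........................................................................................
203 ..........................................................................................
204 ..........................................................................................
205 ..................
[... 8110 characters left out ...]
#####....................................
241 ...........................................#######..###...................................
242 ...........................................#####.....#....................................
243 ............................................##........#...................................
244 ............................................#.........#...................................
-0.1 [[316.5, 213.2], [298.5, 200.4], [266.5, 210.8], [255.2, 233.2]]
0.36 [[312.2, 205.3], [284.1, 202.1], [257.5, 220.6], [260.7, 240.4]]
0.43 [[311.0, 204.3], [281.8, 202.8], [256.7, 222.2], [262.0, 241.2]]
0.5 [[309.7, 203.5], [279.6, 203.6], [256.0, 223.8], [263.4, 241.9]]
```

```bash
python3 -c "
from h import *
p=np.load('p.npy');c=pickle.load(open('side_f.pkl','rb'))
N=np.array([[309.5,205.3],[282.5,205.3],[258.5,223.3],[263.5,240.5]]);O=np.array([[312,215.5],[295.5,203.2],[265.7,213.8],[257.5,233.5]])
P=lambda q,r:proj(c,j2w(p,[spoke(q+i*np.pi/3,r) for i in (-1,0,1,2)]))
f=lambda v:np.r_[(P(v[0],v[4])+v[2:4]-O).ravel(),(P(v[1],v[4])+v[2:4]-N).ravel()]
r=least_squares(f,[-.1,.4,0,0,80]);print(r.x.round(3),r.fun.round(1))
"
```

```text
[-5.6000e-02  4.1800e-01 -6.7300e-01  8.6200e-01  7.4323e+01] [ 1.2 -1.4  0.1 -0.   0.9 -0.3 -0.2  0.5 -1.1  1.6 -0.6 -0.   0.1 -0.4
 -0.4  0. ]
```

The fit gives a wheel angle of about 0.42, which is on target. Next, go round to the lever's +x side and push the pawl back down.

Emit:
move_arm:
  series:
    - {"x": 4.8, "y": -1.4, "z": 0, "wx": 0, "wy": 0, "wz": 0, "gripper": 255}
    - {"x": 4.8, "y": -1.4, "z": 0, "wx": 0, "wy": 0, "wz": 0, "gripper": 255}
    - {"x": 4.8, "y": -1.4, "z": 0, "wx": 0, "wy": 0, "wz": 0, "gripper": 255}
    - {"x": 4.8, "y": -1.4, "z": 0, "wx": 0, "wy": 0, "wz": 0, "gripper": 255}
    - {"x": 4.8, "y": -1.4, "z": 0, "wx": 0, "wy": 0, "wz": 0, "gripper": 255}
    - {"x": 4.8, "y": -1.4, "z": 0, "wx": 0, "wy": 0, "wz": 0, "gripper": 255}
    - {"x": 0, "y": 0, "z": 0, "wx": 0, "wy": 0, "wz": 0, "gripper": 255}
    - {"x": 0, "y": 0, "z": 3, "wx": 0, "wy": 0, "wz": 0, "gripper": 255}
    - {"x": 0, "y": 0, "z": 3, "wx": 0, "wy": 0, "wz": 0, "gripper": 255}
    - {"x": 0, "y": 0, "z": 2.5, "wx": 0, "wy": 0, "wz": 0, "gripper": 255}
    - {"x": 0, "y": 0, "z": 0, "wx": 0, "wy": 0, "wz": 0, "gripper": 255}

```text
time_s: 16.58
eef_pos: [0.6032, 0.1614, 0.1216]
eef_rot: [-2.967, -1.03, 0.004]
contact_force: [-0.0, 0.1, 1.1]
opening: 0.0
finger_force: 0.0
```

```bash
python3 -c "
from h import *;from plant import env;s=env.sense();st(s)"
```

```text
t 16.57 jackTCP mm [150.3  36.2 121.6] toolinjack rv [-3.14   0.     0.004] F jack [0.1 0.1 1.1] open 0.0
```

Emit:
move_arm:
  series:
    - {"x": -1, "y": 0, "z": 0, "wx": 0, "wy": 0, "wz": 0, "gripper": 255}
    - {"x": -1, "y": 0, "z": 0, "wx": 0, "wy": 0, "wz": 0, "gripper": 255}
    - {"x": -0.8, "y": 0, "z": 0, "wx": 0, "wy": 0, "wz": 0, "gripper": 255}
    - {"x": -0.8, "y": 0, "z": 0, "wx": 0, "wy": 0, "wz": 0, "gripper": 255}

```text
time_s: 17.08
eef_pos: [0.5759, 0.1396, 0.1239]
eef_rot: [2.967, 1.031, 0.002]
contact_force: [0.8, 0.6, 0.1]
opening: 0.0006
finger_force: 0.8
```

```bash
python3 -c "
from h import *;from plant import env;s=env.sense();st(s)"
```

```text
t 17.07 jackTCP mm [115.4  36.  123.9] toolinjack rv [3.141e+00 0.000e+00 2.000e-03] F jack [ 1.  -0.1  0.1] open 0.0006
```

Emit:
move_arm:
  series:
    - {"x": -0.7, "y": 0, "z": 0, "wx": 0, "wy": 0, "wz": 0, "gripper": 255}
    - {"x": -0.7, "y": 0, "z": 0, "wx": 0, "wy": 0, "wz": 0, "gripper": 255}
    - {"x": -0.6, "y": 0, "z": 0, "wx": 0, "wy": 0, "wz": 0, "gripper": 255}

```text
time_s: 17.45
eef_pos: [0.5599, 0.1273, 0.1232]
eef_rot: [2.968, 1.031, 0.0]
contact_force: [1.7, 1.4, 0.2]
opening: 0.0001
finger_force: 0.8
```

Emit:
move_arm:
  series:
    - {"x": -0.5, "y": 0, "z": 0, "wx": 0, "wy": 0, "wz": 0, "gripper": 255}
    - {"x": -0.4, "y": 0, "z": 0, "wx": 0, "wy": 0, "wz": 0, "gripper": 255}

```text
time_s: 17.7
eef_pos: [0.553, 0.1219, 0.123]
eef_rot: [-2.967, -1.031, -0.0]
contact_force: [5.7, 4.5, -3.4]
opening: 0.0007
finger_force: 3.6
```

```bash
python3 -c "
from h import *;from plant import env;s=env.sense();st(s)"
```

```text
t 17.7 jackTCP mm [ 86.4  36.3 123. ] toolinjack rv [-3.142 -0.    -0.   ] F jack [ 7.3  0.  -3.4] open 0.0007
```

Emit:
move_arm:
  series:
    - {"x": -0.3, "y": 0, "z": 0, "wx": 0, "wy": 0, "wz": 0, "gripper": 255}
    - {"x": 0, "y": 0, "z": 0, "wx": 0, "wy": 0, "wz": 0, "gripper": 255}

```text
time_s: 17.95
eef_pos: [0.5524, 0.1217, 0.1238]
eef_rot: [-2.966, -1.032, -0.008]
contact_force: [9.7, 6.1, -3.7]
opening: 0.0005
finger_force: 4.9
```

```bash
python3 -c "
from h import *;from plant import env;s=env.sense();st(s)"
```

```text
t 17.95 jackTCP mm [ 85.8  36.5 123.8] toolinjack rv [3.141e+00 2.000e-03 8.000e-03] F jack [11.4 -1.3 -3.7] open 0.0005
```

Emit:
move_arm:
  series:
    - {"x": -0.3, "y": 0, "z": 0, "wx": 0, "wy": 0, "wz": 0, "gripper": 255}
    - {"x": 0, "y": 0, "z": 0, "wx": 0, "wy": 0, "wz": 0, "gripper": 255}

```text
time_s: 18.2
eef_pos: [0.5517, 0.1213, 0.1244]
eef_rot: [-2.964, -1.032, -0.015]
contact_force: [16.7, 10.2, -6.7]
opening: 0.0005
finger_force: 8.7
```

```bash
python3 -c "
from h import *;from plant import env;s=env.sense();st(s)"
```

```text
t 18.2 jackTCP mm [ 85.   36.6 124.4] toolinjack rv [3.141e+00 3.000e-03 1.500e-02] F jack [19.4 -2.4 -6.7] open 0.0005
```

Emit:
move_arm:
  series:
    - {"x": 2, "y": 0, "z": 0, "wx": 0, "wy": 0, "wz": 0, "gripper": 255}
    - {"x": 2, "y": 0, "z": -3, "wx": 0, "wy": 0, "wz": 0, "gripper": 255}
    - {"x": 2, "y": 0, "z": -5, "wx": 0, "wy": 0, "wz": 0, "gripper": 255}
    - {"x": 4, "y": 4, "z": 0, "wx": 0, "wy": 0, "wz": 0, "gripper": 255}
    - {"x": 4, "y": 4, "z": 0, "wx": 0, "wy": 0, "wz": 0, "gripper": 255}
    - {"x": 2, "y": 4, "z": 0, "wx": 0, "wy": 0, "wz": 0, "gripper": 255}
    - {"x": 0, "y": 4, "z": 0, "wx": 0, "wy": 0, "wz": 0, "gripper": 255}
    - {"x": 0, "y": 4, "z": 0, "wx": 0, "wy": 0, "wz": 0, "gripper": 255}
    - {"x": 0, "y": 0, "z": 0, "wx": 0, "wy": 0, "wz": 0, "gripper": 255}

```text
time_s: 19.32
eef_pos: [0.7991, 0.0565, 0.2015]
eef_rot: [2.969, 1.023, -0.003]
contact_force: [0.1, 0.2, -0.2]
opening: 0.0004
finger_force: 0.0
```

```bash
python3 -c "
from h import *;from plant import env;s=env.sense();st(s);look(['side','top'],'g')
a=[]
for n in ('side0','side_f','side_g'):
  c=pickle.load(open(n+'.pkl','rb'));a.append(cv2.resize(c['img'][198:268,248:314],None,fx=4,fy=4,interpolation=cv2.INTER_CUBIC))
b=[]
for n in ('top0','top_g'):
  c=pickle.load(open(n+'.pkl','rb'));b.append(cv2.resize(c['img'][190:252,220:319],None,fx=4,fy=4,interpolation=cv2.INTER_CUBIC))
cv2.imwrite('pics/g.png',np.vstack([np.hstack(a),np.hstack(b)]))
"
```

```text
t 19.32 jackTCP mm [ 239.  -167.6  201.5] toolinjack rv [ 3.141e+00 -7.000e-03 -3.000e-03] F jack [ 0.1  0.1 -0.2] open 0.0004
```

View pics/g.png

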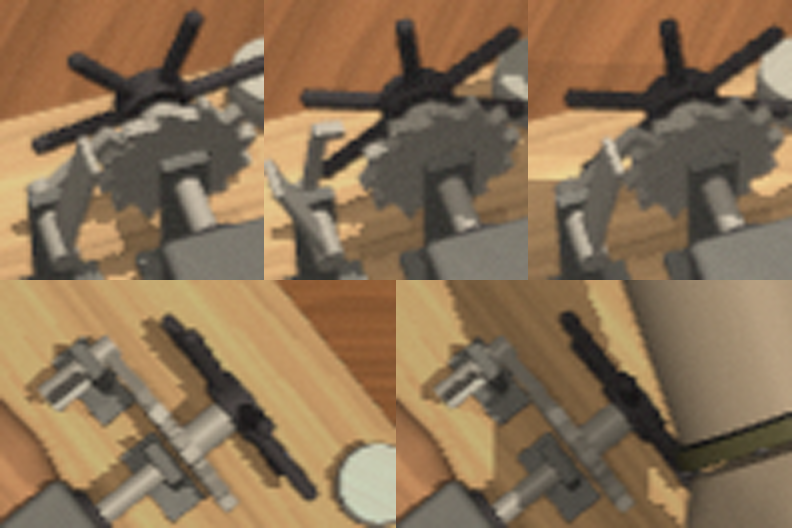

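The three side crops show the start, the pawl lifted (lever swung over, nose up) and now. The lever tip is back at the same place as at the start, (85,150) against (82,150). The wheel has kept its one-notch turn, with the spoke upright at (668,25). The pawl was pressed against its stop with 19 N, so I'm handing in.

```bash
python3 -c "
from plant import order;print(order.hand_in())"
```

```text
the job is handed in; nothing more can be done
None
```

I lifted the pawl, turned the wheel back one notch to about 0.42 rad, and pressed the pawl fully home in the next gap. The job was handed in at about 19.4 s with the arm clear of everything; a first attempt passed above the lever and spokes and moved nothing, and no verdict came back at hand-in.

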